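# Set a sheet blank over the end of the filing ledge

## Task

Get the metal blank ready for filing: with the fingertips, push it flat against the ledge's fence and along the ledge towards the round chip pan, until about a third of its length sticks out over that end, square to the fence. It must only be pushed, never picked up or tipped off; leave it resting there and do not disturb the pan, the square bin or the other things on the bench.

Things in the scene. Friction and masses are not known exactly. Their poses are not given: they have to be found in the camera images.
- ledge: Fixed raised block 120 (x) x 300 (y, its length) mm with a flat grey top 50 mm above the bench. Origin on the bench under its middle; x across it, away from the robot; y along it; z up. Both ends (y = -150, +150 mm) and the near long side (x = -60 mm) are open; a fence runs along the far side.
- fence (a point): Middle of the face (towards the robot) of the ledge's dark steel fence, at its foot on the ledge top: x = +50 mm, z = 50 mm from the ledge's origin. Same axes as the ledge. The fence is 10 mm thick, as long as the ledge (300 mm) and 12 mm high above its top.
- blank_center (a point): Centre of the loose bare-metal blank, a flat plate 70 (x) x 120 (y, its length) x 6 (z) mm, 0.3 to 0.5 kg, with two 13 mm holes on its long midline, 35 mm either side of the centre. It starts flat on the ledge near the middle, 10 to 22 mm off the fence and up to 0.15 rad askew. Axes are the plate's own. It takes some 1 to 5 N to slide it.
- pan: Round open steel chip pan, 110 mm across, 24 mm high, loose on the bench just beyond one end of the ledge (either end). Origin at the centre of its underside. The blank must stick out over this end.
- bin: Square open grey bin 100 x 100 x 32 mm, loose on the bench beyond the other end of the ledge. Origin at the centre of its underside. Leave alone.
- bushing: Bystander: upright steel ring 44 mm across, 35 mm high, on the bench on the robot's side of the ledge. Origin at the centre of its underside.
- wrench: Bystander: steel wrench 150 mm long lying flat on the bench on the robot's side of the ledge. Origin at its underside, along its own x.
- jar: Bystander: closed jar 52 mm across, 65 mm high, on the bench behind the fence. Origin at the centre of its underside.
- gauge: Bystander: steel block 30 x 50 x 30 mm on the bench behind the fence. Origin at the centre of its underside.
- flange: Bystander: brass flanged hub 56 mm across, 35 mm high, on the bench behind the fence. Origin at the centre of its underside.
- driver: Bystander: screwdriver 170 mm long lying on the bench well behind the fence. Origin at its underside, along its own x.
Things that resemble listed ones, but are neither listed nor needed, are in the scene too. There is more than one size of the part that bears blank_center; the job needs the smallest.

How it is judged (in metres and radians):
At the end, for the whole second after the job is handed in: The blank lies flat and still on the ledge, its centre 116 to 144 mm from the ledge's middle towards the pan (26 to 54 mm of its 120 mm length overhangs the end), its long side square to the fence within 0.05 rad and within about 4.5 mm of it (((y of pan in the frame of ledge above 0 m and y of blank_center in the frame of ledge between 0.116 and 0.144 m) or (y of pan in the frame of ledge below 0 m and y of blank_center in the frame of ledge between -0.144 and -0.116 m)) and x of blank_center in the frame of ledge above 0.0105 m and angle between the y axis of blank_center and the y axis of ledge, either way round below 0.05 rad and angle between blank_center's own z axis and vertical below 0.03 rad and height (world z) of blank_center between 0.05 and 0.056 m and linear speed of blank below 0.01 m/s); the robot touches nothing.
It fails at once if the blank is lifted more than 5 mm off the ledge, tipped more than 0.15 rad, or drops off it (height (world z) of blank_center above 0.058 m or height (world z) of blank_center below 0.044 m or angle between blank_center's own z axis and vertical above 0.15 rad).
It fails at once if the pan or the bin is shifted more than 20 mm (distance of any of pan, bin from where it was at the start of the episode above 0.02 m).
It fails at once if a bystander is shifted more than 20 mm (distance of any of bushing, wrench, jar, gauge, flange, driver from where it was at the start of the episode above 0.02 m).
It also fails if it takes over 48 s, if anything falls off the work surface, if the arm or the gripper's body presses on something with over 40 N, if the wrist force passes 120 N, or if a joint passes its speed limit or range.

## Robot

A 6-joint arm with a two-finger parallel gripper is mounted at the origin on the work surface. World frame = base frame: x ahead of the robot, y to its left, z up, the work surface at z = 0. Lengths are in mm, angles in rad, forces in N, time in s.
With the tool pointing down it reaches from about 350 to 975 mm from the base axis. Payload 7.1 kg.
Tool frame: the origin (TCP) lies midway between the tips of the shut fingers; the grasp point (between the pads) lies 19 mm behind it; z points along the fingers, y is the line along which they close (so a half turn about z gives the same grasp; the last joint's range is limited). The gripper opens to 88 mm and grips with 3 to 60 N. Pads are 20 mm wide; open, the fingers measure 115 mm over their backs; the gripper's body (75 mm by 178 mm) begins 61 mm behind the grasp point.
Start: joints at [-1.342, 0.423, 1.63, -0, 1.089, -0.019], TCP at [153.314, -605.887, 222.675] pointing down, gripper open.
Joint ranges: [-3, 3], [-0.9, 2.11], [0.09, 2.58], [-1.31, 4.45], [0.11, 2.69], [-2.54, 2.54]. Speed limits (rad/s): [2.39, 2.39, 3.01, 3.14, 3.14, 3.14].

## Interface

Orientations are given as a rotation vector (axis times angle).
In Python, from workcell import ctrl gives the robot as it stands. The module is installed in compiled form; this text tells all that it offers.
- The arm moves only by the tool servo_tool, never from a script. Its argument "increments" is a list of rows, each a list of 7 numbers: the shift along the world's x, y, z in cm, then the turn, a rotation vector about the world's x, y, z in degrees, then the opening, from -1 (shut) to 1 (fully open). A call has 1 to 20 rows; each row is the pose to reach, as a shift and turn from the pose commanded when the call began; what a row does not reach only later rows make up. A row lasts 1/12 s, in which the tool goes at most 41.7 mm and 7.16 degrees, less where a joint would pass 70% of its speed; a pose out of reach is approached as far as the arm can. A call with a gripper value outside its range is refused whole. The fingers move at their own pace and stop on an object; the grip force is fixed at half the most. Time passes only in rows, so rows that repeat a pose let the fingers close. It gives the time, the measured TCP pose, the force, the opening and the grip force at its end, in the units of the state.
- ctrl.get_obs(): the state, without advancing time (a new reading comes with each control period).
- ctrl.get_image(name): name is "scene" or "top" or "wrist"; returns a dict with "image" (480x640x3 uint8, red, green, blue), "fx", "fy", "cx", "cy" (pixels), "extrinsics" (4x4, takes a point from camera to world coordinates); the wrist camera has in their place "tool_from_camera" (4x4, takes a point from camera to tool coordinates, whose origin is the TCP and whose axes are the flange's). Camera axes: x right, y up, looking along -z (the intrinsics and any distortion apply to the point x, -y, -z); pixel columns grow to the right and rows downward; lengths in mm; the calibration is good to about 2 mm. A picture is of the moment at which its call begins: read the wrist's pose just before it. There is no depth.
- ctrl.close_job(): hands the job in; it is judged then, once.
The state is a dict: "t": time; "qpos": joint angles; "qvel": joint speeds; "joint_torque": joint torques, N m; "ee_pos": TCP position; "orientation": TCP orientation; "ft_force": force on the tool from outside, world axes, zero at the start; "moment": the same for the moment, N m; "width": finger opening in mm; "grasp_force": force on a finger pad.
Only numpy, scipy, OpenCV 4.12 (cv2) and the standard library are available. Lean on these libraries where they do the work, as an engineer would, in place of code of your own. Each camera call takes 0.05 s, during which the arm holds its last target. There are 200 camera calls.

## Working session

There is one attempt and no reset: what is moved stays moved. The work goes in short steps, Python scripts to look and compute and a tool call to move; the robot and the scene stay as the last step left them, time stands still between calls to the robot, and variables do not carry over. Pictures are saved under pics/ and viewed, at most 10 in all, crops included, and the job is handed in when it is done.

Besides the shell and the picture viewer there is one more tool, called after "Request:" as name(argument=value, ...), one argument or row to a line, values as JSON. servo_tool: Moves the arm, as the interface text tells. Its arguments: {"type":"object","properties":{"increments":{"type":"array","items":{"type":"array","items":{"type":"number"}}}},"required":["increments"]}

```bash
mkdir -p pics
cat > h.py <<'E'
import numpy as np,cv2,json
from workcell import ctrl
def snap(n,f):
    d=ctrl.get_image(n); cv2.imwrite(f'pics/{f}.png',d['image'][:,:,::-1]); 
    np.savez(f'pics/{f}.npz',**{k:np.array(v) for k,v in d.items()}); return d
def ray(d,u,v,z,E=None):
    E=np.array(d['extrinsics']) if E is None else E
    p=np.array([(u-d['cx'])/d['fx'],-(v-d['cy'])/d['fy'],-1.])
    w=E[:3,:3]@p; o=E[:3,3]; s=(z-o[2])/w[2]; return o+s*w
def proj(d,P):
    E=np.linalg.inv(np.array(d['extrinsics'])); c=E[:3,:3]@np.array(P)+E[:3,3]
    return d['cx']+d['fx']*c[0]/-c[2], d['cy']+d['fy']*-c[1]/-c[2]
E
python3 - <<'E'
from h import *
o=ctrl.get_obs();print(o)
for n in('top','scene'):
    d=snap(n,n+'0');print(d.keys(),d['fx'],d['cx'],d['cy'],d['extrinsics'])
E
```

```text
{'t': 0.0, 'qpos': array([-1.34199362e+00,  4.23841231e-01,  1.63066632e+00,  1.74123155e-05,
        1.08861165e+00, -1.90160612e-02]), 'qvel': array([ 0.0001233 ,  0.00108786, -0.0011285 ,  0.00164283, -0.00100299,
       -0.00196669]), 'joint_torque': array([ 1.61989643e-03, -5.44624829e+01, -2.73665035e+01,  6.44472102e-02,
        2.27303297e-02, -1.27952330e-04]), 'ee_pos': array([ 153.20154126, -605.36642738,  221.91076138]), 'orientation': array([-3.11599965e+00, -3.88077024e-01,  2.26863338e-04]), 'ft_force': array([ 0.23458147,  0.47923917, -0.85466456]), 'moment': array([ 0.0002571 ,  0.00703839, -0.01448992]), 'grasp_force': 0.0, 'width': 87.83226106659461}
dict_keys(['image', 'fx', 'fy', 'cx', 'cy', 'extrinsics']) 518.4035181947199 319.6475516771141 238.07601254272225 [[ 2.75422040e-02  9.88538631e-01 -1.48434505e-01  3.40852836e+02]
 [-9.99584255e-01  2.59689125e-02 -1.25272779e-02 -1.49131568e+01]
 [-8.52901545e-03  1.48717823e-01  9.88842892e-01  1.22242131e+03]
 [ 0.00000000e+00  0.00000000e+00  0.00000000e+00  1.00000000e+00]]
dict_keys(['image', 'fx', 'fy', 'cx', 'cy', 'extrinsics']) 594.7768692238169 315.73485711269547 241.92585935689922 [[-7.88120129e-01 -4.36716575e-01  4.33757185e-01  9.76585977e+02]
 [ 6.15326506e-01 -5.76734063e-01  5.37355666e-01  5.89335673e+02]
 [ 1.54904176e-02  6.90403110e-01  7.23259008e-01  8.99083618e+02]
 [ 0.00000000e+00  0.00000000e+00  0.00000000e+00  1.00000000e+00]]
```

View pics/top0.png

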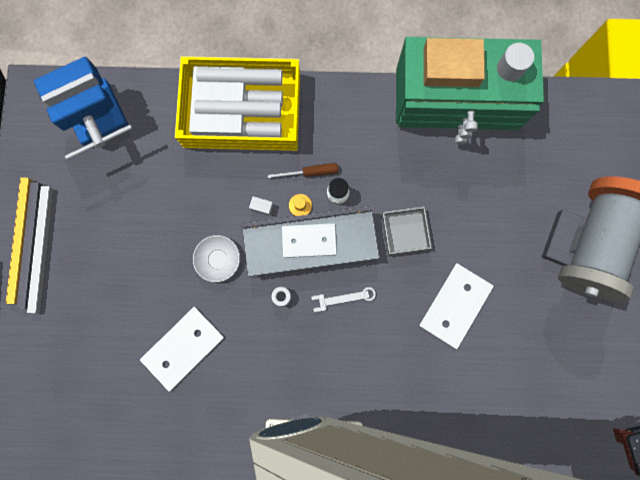

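View pics/scene0.png

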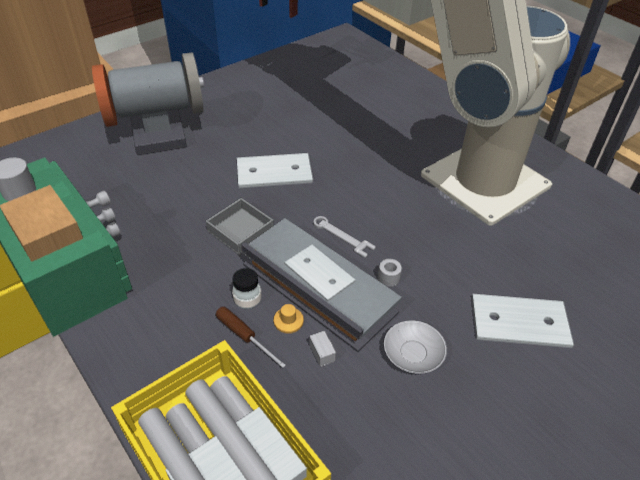

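The top view shows three drilled plates: on the ledge at (309,240), and larger ones on the bench at (182,349) and (457,306). White sheets also lie in the yellow crate at (215,107). I take the small one on the ledge. The pan is at (217,259) on the left, which is +y, and the bin is at (407,231). The scene view agrees.

Run:
```python
from h import *
d=np.load('pics/top0.npz');im=d['image'];
g=cv2.cvtColor(im,cv2.COLOR_RGB2GRAY)
print(ctrl.get_obs()['t'])
m=np.zeros_like(g);m[215:265,270:345]=(g[215:265,270:345]>190)*255
cs,_=cv2.findContours(m,0,2);c=max(cs,key=cv2.contourArea)
W=np.array([ray(d,u,v,56)[:2] for u,v in c[:,0]],np.float32)
r=cv2.minAreaRect(W);print('blank',r,cv2.boxPoints(r))
hs=cv2.convexHull(W)
# ledge top: bluish grey brighter than the bench
hsv=cv2.cvtColor(im,cv2.COLOR_RGB2HSV)
for p in[(265,255),(350,230),(350,265),(360,250),(310,222),(330,310),(360,213),(320,217)]:print(p,im[p[1],p[0]],hsv[p[1],p[0]])
crop=cv2.resize(im[190:300,180:440],None,fx=3,fy=3,interpolation=cv2.INTER_CUBIC);cv2.imwrite('pics/c0.png',crop[:,:,::-1])
```

```text
0.1
blank ((511.7292785644531, 25.441570281982422), (72.26188659667969, 121.18119049072266), 4.472043037414551) [[470.98395   83.03048 ]
 [480.43274  -37.781784]
 [552.4746   -32.14734 ]
 [543.0258    88.664925]]
(265, 255) [173 188 190] [ 94  23 190]
(350, 230) [167 176 185] [105  25 185]
(350, 265) [61 62 65] [113  16  65]
(360, 250) [166 180 184] [ 97  25 184]
(310, 222) [156 166 171] [100  22 171]
(330, 310) [108 106 119] [125  28 119]
(360, 213) [126 130 128] [ 75   8 130]
(320, 217) [61 63 69] [113  30  69]
```

View pics/c0.png

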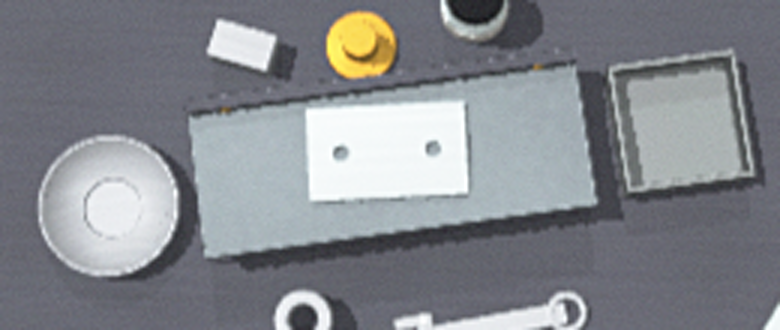

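The crop shows the ledge's small plate with two holes, at crop (388,150). It measures 72 x 121 mm, so it is the smallest blank. The ledge runs from (200,185) to (590,135), turned about as the picture shows. Next I measure the ledge and the pan.

Run:
```python
from h import *
d=np.load('pics/top0.npz');im=d['image'];g=cv2.cvtColor(im,cv2.COLOR_RGB2GRAY)
m=np.zeros_like(g);m[205:280,241:382]=(g[205:280,241:382]>142)*255
m=cv2.morphologyEx(m,cv2.MORPH_OPEN,np.ones((5,5)))
cs,_=cv2.findContours(m,0,2);c=max(cs,key=cv2.contourArea)
W=np.array([ray(d,u,v,50)[:2] for u,v in c[:,0]],np.float32)
r=cv2.minAreaRect(W);print('ledge',r,cv2.boxPoints(r))
b=cv2.boxPoints(r)
# robust lines
a=np.deg2rad(8);
for it in range(3):
    ey=np.array([-np.sin(a),np.cos(a)]);ex=np.array([np.cos(a),np.sin(a)])
    X=W@ex;Y=W@ey; mid=abs(Y-np.median(Y))<120
    lo=W[mid&(X<np.mean([X.min(),X.max()]))];hi=W[mid&(X>np.mean([X.min(),X.max()]))]
    A=[]
    for q in(lo,hi):
        l=cv2.fitLine(q,cv2.DIST_HUBER,0,0.01,0.01).ravel();A.append(np.arctan2(-l[0]*np.sign(l[1]),abs(l[1])));print(np.rad2deg(A[-1]),(l[2:]@ex))
    a=np.mean(A)
X=W@ex;Y=W@ey
print('X',np.median(lo@ex),np.median(hi@ex),'Y',np.percentile(Y,[0,2,4,96,98,100]))
p=ray(d,217,259,24);print('pan',p)
print('bin',ray(d,407,231,32))
B=np.array([511.7,25.4]);print('blank in XY',B@ex,B@ey,'ex',ex,'ey',ey)
for n,u,v,z in(('bush',281,296,35),('flange',300,204,35),('jar',339,188,65),('wr',313,303,5),('wr',371,293,5),('gauge',261,204,30)):
    q=ray(d,u,v,z);print(n,q,q[:2]@ex,q[:2]@ey)
```

```text
ledge ((503.9461364746094, 21.664169311523438), (107.42272186279297, 298.796142578125), 9.34343147277832) [[ 426.69232  160.36003]
 [ 475.2024  -134.47197]
 [ 581.19995 -117.03169]
 [ 532.6899   177.80031]]
9.739957 448.8405426857314
9.5018835 553.9934486097267
9.739957 448.0273
9.5018835 552.558
9.739957 448.0273
9.5018835 552.558
X 447.92438 552.75977 Y [-212.4609375  -212.21349121 -212.0692334    86.2466925    86.42703491
   86.71899414]
pan [465.23876145 237.77005948  24.        ]
bin [ 541.49722347 -202.28600349   32.        ]
blank in XY 508.74805698096753 -60.477033437788485 ex [0.9859351  0.16712876] ey [-0.16712876  0.9859351 ]
bush [383.30793809  84.5235938   35.        ] 392.0430703346511 19.27299812458708
flange [598.50192543  48.31765664  35.        ] 598.1593207690163 -52.38880940542384
jar [631.69618024 -41.36673008  65.        ] 615.8978613969209 -146.3595080018692
wr [370.19397359  11.78657209   5.        ] 366.95710453675423 -50.24926348294589
wr [ 397.07017206 -122.96967026    5.        ] 370.9336485132159 -187.60195731782923
gauge [597.23052482 140.30279441  30.        ] 612.2791639959806 38.51505347168585
```

Request:
servo_tool(
  increments=[
    [4,8,0,0,0,0,1],
    [8,16,0,0,0,0,1],
    [12,24,0,0,0,-1,1],
    [16,32,0,0,0,-2,1],
    [20,40,0,0,0,-3,1],
    [24,50,0,0,0,-4,1],
    [27,56,0,0,0,-4.6,1],
    [29.6,62,0,0,0,-4.6,1],
    [29.6,62,0,0,0,-4.6,1],
    [29.6,62,0,0,0,-4.6,1],
    [29.6,62,0,0,0,-4.6,1],
    [29.6,62,0,0,0,-4.6,1],
    [29.6,62,0,0,0,-4.6,1],
    [29.6,62,0,0,0,-4.6,1],
    [29.6,62,0,0,0,-4.6,1],
    [29.6,62,0,0,0,-4.6,1],
    [29.6,62,0,0,0,-4.6,1],
    [29.6,62,0,0,0,-4.6,1],
    [29.6,62,0,0,0,-4.6,1],
    [29.6,62,0,0,0,-4.6,1],
  ],
)

```text
t: 1.77
ee_pos: [448.6, 13.7, 222.3]
orientation: [3.13, 0.263, -0.002]
ft_force: [0.4, 0.1, 0.2]
width: 87.6
grasp_force: 0.0
```

Run:
```python
from h import *
from scipy.spatial.transform import Rotation as R
o=ctrl.get_obs();d=snap('wrist','w1')
T=np.eye(4);T[:3,:3]=R.from_rotvec(o['orientation']).as_matrix();T[:3,3]=o['ee_pos']
E=T@np.array(d['tool_from_camera']);np.save('pics/w1E.npy',E);print(E,o['ee_pos'])
```

```text
[[ 1.67134647e-01  9.44388779e-01  2.83188709e-01  5.26566832e+02]
 [-9.85933823e-01  1.59884467e-01  4.86975788e-02  2.74251997e+01]
 [ 7.11971135e-04 -2.87344379e-01  9.57827073e-01  3.84279078e+02]
 [ 0.00000000e+00  0.00000000e+00  0.00000000e+00  1.00000000e+00]] [448.57743238  13.72449104 222.33222004]
```

View pics/w1.png

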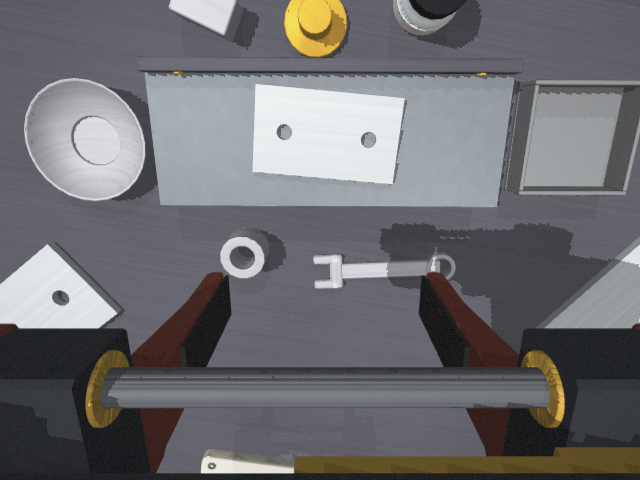

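The wrist view shows the ledge's near edge from (160,206) to (497,206), with the fence foot at v≈74. The blank's corners are at (256,85), (405,98), (392,184) and (253,172).

Run:
```python
from h import *
d=np.load('pics/w1.npz');E=np.load('pics/w1E.npy')
a=np.deg2rad(9.6);ex=np.array([np.cos(a),np.sin(a)]);ey=np.array([-np.sin(a),np.cos(a)])
for n,u,v,z in(('nL',160,206,50),('nR',497,206,50),('fL',148,74,50),('fR',513,74,50),('b',256,85,56),('b',405,98,56),('b',392,184,56),('b',253,172,56)):
    p=ray(d,u,v,z,E)[:2];print(n,p.round(1),(p@ex).round(1),(p@ey).round(1))
```

```text
nL [426.8 158.5] 447.3 85.1
nR [ 476.8 -136.7] 447.3 -214.3
fL [534.9 173.1] 556.3 81.5
fR [ 584.2 -117.3] 556.4 -213.1
b [540.9  85.2] 547.6 -6.2
b [551.3 -34.4] 537.8 -125.8
b [481.3 -39.2] 468.0 -118.9
b [471.6  79.6] 478.3 -0.2
```

Request:
servo_tool(
  increments=[
    [0,0,-4,0,0,0,1],
    [0,0,-8,0,0,0,1],
    [0,0,-12,0,0,0,1],
    [0,0,-15,0,0,0,1],
    [0,0,-16.5,0,0,0,1],
    [0,0,-16.95,0,0,0,1],
    [0,0,-16.95,0,0,0,1],
    [0,0,-16.95,0,0,0,1],
    [0,0,-16.95,0,0,0,1],
  ],
)

```text
t: 2.57
ee_pos: [450.3, 13.7, 54.5]
orientation: [3.13, 0.262, 0.004]
ft_force: [-0.2, -0.2, 0.8]
width: 87.6
grasp_force: 0.0
```

Request:
servo_tool(
  increments=[
    [0,0,-0.2,0,0,0,1],
    [0,0,-0.2,0,0,0,1],
    [0,0,-0.2,0,0,0,1],
    [0.3,0.05,-0.2,0,0,0,1],
    [0.6,0.1,-0.2,0,0,0,1],
    [0.8,0.13,-0.2,0,0,0,1],
    [0.8,0.13,-0.2,0,0,0,1],
  ],
)

```text
t: 3.15
ee_pos: [458.2, 15.5, 51.3]
orientation: [3.131, 0.263, 0.001]
ft_force: [-0.6, -0.2, 0.6]
width: 88.0
grasp_force: 0.0
```

Request:
servo_tool(
  increments=[
    [0.2,0.03,0.1,0,0,0,1],
    [0.4,0.07,0.1,0,0,0,1],
    [0.6,0.1,0.1,0,0,0,1],
    [0.8,0.13,0.1,0,0,0,1],
    [1.0,0.17,0.1,0,0,0,1],
    [1.2,0.2,0.1,0,0,0,1],
    [1.4,0.23,0.1,0,0,0,1],
    [1.55,0.26,0.1,0,0,0,1],
    [1.7,0.29,0.1,0,0,0,1],
    [1.85,0.31,0.1,0,0,0,1],
    [2.0,0.34,0.1,0,0,0,1],
    [2.0,0.34,0.1,0,0,0,1],
  ],
)

```text
t: 4.15
ee_pos: [478.0, 18.9, 52.2]
orientation: [-3.131, -0.263, -0.001]
ft_force: [-0.8, -0.7, 0.1]
width: 87.9
grasp_force: 0.4
```

Request:
servo_tool(
  increments=[
    [0.1,0.02,0,0,0,0,1],
    [0.2,0.03,0,0,0,0,1],
    [0.3,0.05,0,0,0,0,1],
    [0.3,0.05,0,0,0,0,1],
  ],
)

```text
t: 4.48
ee_pos: [478.9, 19.1, 52.1]
orientation: [-3.131, -0.263, 0.005]
ft_force: [-5.8, -1.7, 5.1]
width: 87.5
grasp_force: 3.2
```

Request:
servo_tool(
  increments=[
    [0.1,0.02,0,0,0,0,1],
    [0.2,0.03,0,0,0,0,1],
    [0.2,0.03,0,0,0,0,1],
  ],
)

```text
t: 4.73
ee_pos: [479.0, 19.3, 51.8]
orientation: [-3.13, -0.263, 0.01]
ft_force: [-11.4, -2.8, 8.7]
width: 88.1
grasp_force: 5.6
```

Request:
servo_tool(
  increments=[
    [-1,-0.17,0,0,0,0,1],
    [-2,-0.34,0,0,0,0,1],
    [-2,-0.34,3,0,0,0,0.5],
    [-2,-0.34,6,0,0,7,0],
    [-1,-1,8,0,0,14,-0.3],
    [0,-2,8,0,0,21,-0.3],
    [1,-3,8,0,0,28,-0.3],
    [2,-4,8,0,0,35,-0.3],
    [3,-5,8,0,0,42,-0.3],
    [4,-6,8,0,0,49,-0.3],
    [5,-7,8,0,0,56,-0.3],
    [5.5,-7.9,8,0,0,63,-0.3],
    [5.5,-7.9,8,0,0,70,-0.3],
    [5.5,-7.9,8,0,0,77,-0.3],
    [5.5,-7.9,8,0,0,84,-0.3],
    [5.5,-7.9,8,0,0,90,-0.3],
    [5.5,-7.9,8,0,0,90,-0.3],
    [5.5,-7.9,8,0,0,90,-0.3],
    [5.5,-7.9,8,0,0,90,-0.3],
  ],
)

```text
t: 6.32
ee_pos: [537.4, -59.4, 132.3]
orientation: [2.031, 2.396, 0.001]
ft_force: [-0.5, 0.3, -0.5]
width: 30.3
grasp_force: 0.0
```

Run:
```python
from h import *
o=ctrl.get_obs();print(o['qpos'],o['width'],o['ee_pos'],o['orientation'])
d=snap('top','t2');im=d['image'];g=cv2.cvtColor(im,cv2.COLOR_RGB2GRAY)
s=snap('scene','s2')
cv2.imwrite('pics/c2.png',cv2.resize(s['image'][200:380,200:460],None,fx=3,fy=3,interpolation=cv2.INTER_CUBIC)[:,:,::-1])
```

```text
[-1.32155790e-01  4.26778832e-01  1.88039528e+00  4.27609917e-05
  8.33727433e-01 -2.96593630e-01] 30.292122673232285 [537.37583179 -59.41910999 132.26493067] [2.03116792e+00 2.39591639e+00 6.28495564e-04]
```

View pics/c2.png

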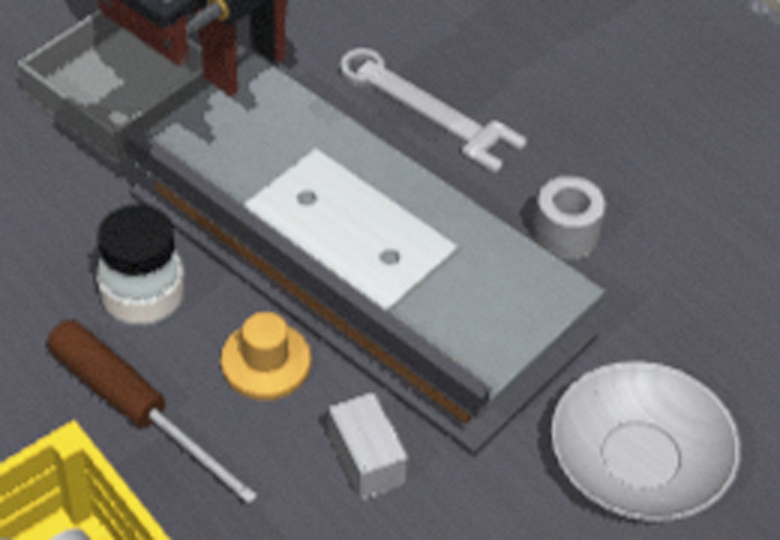

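The scene crop shows the blank lying flat along the fence, with corners at crop (315,150), (455,245), (388,307) and (247,205). Nothing else has moved. Next I lower behind its far end and push.

Request:
servo_tool(
  increments=[
    [0,0,-3,0,0,0,-0.3],
    [0,0,-6,0,0,0,-0.3],
    [0,0,-7.5,0,0,0,-0.3],
    [0,0,-7.9,0,0,0,-0.3],
    [0,0,-7.95,0,0,0,-0.3],
    [0,0,-7.95,0,0,0,-0.3],
    [0,0,-7.95,0,0,0,-0.3],
  ],
)

```text
t: 7.0
ee_pos: [538.3, -59.5, 53.8]
orientation: [2.027, 2.398, 0.002]
ft_force: [-0.1, -0.2, 0.3]
width: 30.5
grasp_force: 0.0
```

Request:
servo_tool(
  increments=[
    [-0.08,0.49,-0.05,0,0,0,-0.3],
    [-0.17,0.99,-0.05,0,0,0,-0.3],
    [-0.25,1.48,-0.05,0,0,0,-0.3],
    [-0.33,1.97,-0.05,0,0,0,-0.3],
    [-0.42,2.47,-0.05,0,0,0,-0.3],
    [-0.5,2.96,-0.05,0,0,0,-0.3],
    [-0.58,3.45,-0.05,0,0,0,-0.3],
    [-0.67,3.94,-0.05,0,0,0,-0.3],
    [-0.75,4.44,-0.05,0,0,0,-0.3],
    [-0.83,4.93,-0.05,0,0,0,-0.3],
    [-0.92,5.42,-0.05,0,0,0,-0.3],
    [-1.0,5.92,-0.05,0,0,0,-0.3],
    [-1.08,6.41,-0.05,0,0,0,-0.3],
    [-1.17,6.9,-0.05,0,0,0,-0.3],
    [-1.25,7.4,-0.05,0,0,0,-0.3],
    [-1.33,7.89,-0.05,0,0,0,-0.3],
    [-1.42,8.38,-0.05,0,0,0,-0.3],
    [-1.5,8.87,-0.05,0,0,0,-0.3],
    [-1.58,9.37,-0.05,0,0,0,-0.3],
    [-1.58,9.37,-0.05,0,0,0,-0.3],
  ],
)

```text
t: 8.67
ee_pos: [521.0, 35.4, 52.0]
orientation: [-2.027, -2.399, 0.0]
ft_force: [-0.6, -0.4, 0.4]
width: 30.4
grasp_force: 0.0
```

Request:
servo_tool(
  increments=[
    [-0.08,0.49,0,0,0,0,-0.3],
    [-0.17,0.99,0,0,0,0,-0.3],
    [-0.25,1.48,0,0,0,0,-0.3],
    [-0.33,1.97,0,0,0,0,-0.3],
    [-0.42,2.47,0,0,0,0,-0.3],
    [-0.5,2.96,0,0,0,0,-0.3],
    [-0.58,3.45,0,0,0,0,-0.3],
    [-0.64,3.8,0,0,0,0,-0.3],
    [-0.7,4.1,0,0,0,0,-0.3],
    [-0.74,4.35,0,0,0,0,-0.3],
    [-0.74,4.35,0,0,0,0,-0.3],
    [-0.74,4.35,0,0,0,0,-0.3],
  ],
)

```text
t: 9.67
ee_pos: [514.2, 78.1, 52.3]
orientation: [-2.028, -2.4, -0.0]
ft_force: [-0.1, -0.1, 0.1]
width: 31.1
grasp_force: 0.0
```

```bash
cat > m.py <<'E'
from h import *
import sys
from scipy.spatial.transform import Rotation as R
o=ctrl.get_obs();d=snap('wrist',sys.argv[1])
T=np.eye(4);T[:3,:3]=R.from_rotvec(o['orientation']).as_matrix();T[:3,3]=o['ee_pos']
E=T@np.array(d['tool_from_camera']);np.save(f'pics/{sys.argv[1]}E.npy',E)
s=snap('scene',sys.argv[1]+'s')
a=d['image'];b=cv2.resize(s['image'][200:380,200:460],(780,540),interpolation=cv2.INTER_CUBIC)
cv2.imwrite('pics/'+sys.argv[1]+'c.png',np.hstack([cv2.resize(a,(400,300)),cv2.resize(b,(400,300))])[:,:,::-1])
print(o['ee_pos'])
E
python3 m.py w3
```

```text
[514.16050309  78.06313266  52.25973942]
```

View pics/w3c.png

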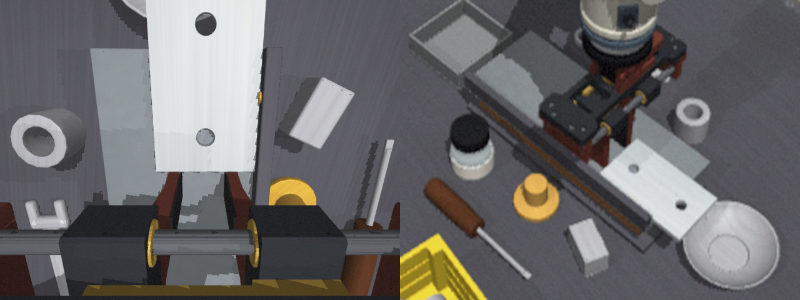

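The left half shows the blank square to the fence and sticking out past the ledge end, which is at v≈49. Its rear edge is at v≈171, with holes at (206,22) and (205,137). The right half shows the overhang above the pan, with everything else in place.

```bash
cat > q.py <<'E'
from h import *
import sys
n=sys.argv[1];d=np.load(f'pics/{n}.npz');E=np.load(f'pics/{n}E.npy')
a=np.deg2rad(9.6);ex=np.array([np.cos(a),np.sin(a)]);ey=np.array([-np.sin(a),np.cos(a)])
L=lambda p:(round(p[:2]@ex-507.3,1),round(p[:2]@ey+63.6,1))
g=cv2.cvtColor(d['image'],cv2.COLOR_RGB2GRAY)
m=np.zeros_like(g);m[:290,225:445]=(g[:290,225:445]<150)*255
cs,_=cv2.findContours(m,0,2)
for c in cs:
    A=cv2.contourArea(c);x,y,w,h=cv2.boundingRect(c)
    if 300<A<3000 and w<60 and h<60: print('hole',x+w/2,y+h/2,w,h,L(ray(d,x+w/2,y+h/2,55,E)))
for r in(20,100,180,250):
    e=np.where(g[r,225:445]>205)[0]+225;print(r,e[0],e[-1],L(ray(d,e[0],r,56,E)),L(ray(d,e[-1],r,56,E)))
for u in(270,325,390):
    e=np.where(g[225:300,u]>205)[0]+225;print('end',u,e[-1],L(ray(d,u,e[-1],56,E)))
e=np.where(g[50:110,170]>140)[0]+50;print('ledge end',e[0],L(ray(d,170,e[0],50,E)))
E
python3 q.py w3
```

```text
hole 329.5 38.5 35 39 (np.float64(14.8), np.float64(162.0))
20 234 423 (np.float64(-20.5), np.float64(168.0)) (np.float64(49.2), np.float64(168.1))
100 240 418 (np.float64(-20.0), np.float64(140.1)) (np.float64(49.3), np.float64(140.1))
180 244 412 (np.float64(-20.3), np.float64(108.9)) (np.float64(49.0), np.float64(108.9))
250 249 406 (np.float64(-20.0), np.float64(78.3)) (np.float64(48.4), np.float64(78.3))
end 270 273 (np.float64(-11.3), np.float64(67.5))
end 325 273 (np.float64(13.1), np.float64(67.5))
end 390 273 (np.float64(41.9), np.float64(67.5))
ledge end 79 (np.float64(-48.6), np.float64(148.3))
```

The centre is about 128 mm along, 14.5 mm across and square, so it is on target. I back off and lift clear.

Request:
servo_tool(
  increments=[
    [0.08,-0.49,0,0,0,0,-0.3],
    [0.25,-1.5,0,0,0,0,-0.3],
    [0.5,-3,0,0,0,0,-0.3],
    [0.5,-3,0,0,0,0,-0.3],
    [0.5,-3,4,0,0,0,-0.3],
    [0.5,-3,8,0,0,0,-0.3],
    [0.5,-3,12,0,0,0,-0.3],
    [0.5,-3,12,0,0,0,-0.3],
    [0.5,-3,12,0,0,0,-0.3],
  ],
)

```text
t: 10.52
ee_pos: [520.7, 47.7, 174.5]
orientation: [2.026, 2.396, 0.006]
ft_force: [-0.5, -1.0, -0.9]
width: 30.5
grasp_force: 0.0
```

```bash
python3 m.py w4
```

```text
[520.74997937  47.6563794  174.47630427]
```

View pics/w4c.png

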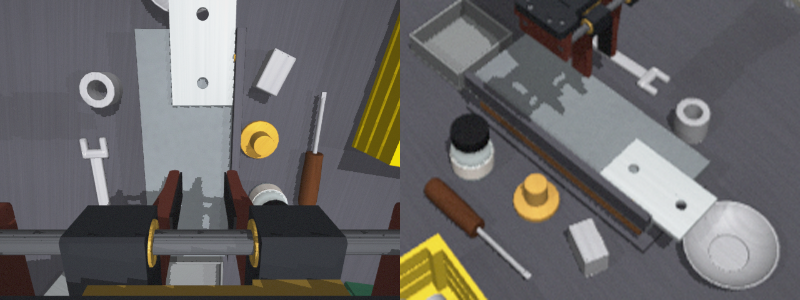

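The blank is flush with the fence, with its rear edge at v≈105, the ledge end at v≈29 and holes at (202,14) and (202,83). It overhangs by about a third above the pan, and the fingers are clear.

```bash
python3 -c "
from workcell import ctrl
print(ctrl.close_job())"
```

```text
the job is handed in; nothing more can be done
None
```

The job is handed in: I pushed the blank against the fence and along the ledge, and it measured about 128 mm from the middle towards the pan (roughly 38 mm overhang) and square to the fence. The last images show nothing else disturbed; the hand-in gave no verdict.

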